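# Lock the pressing bar across a sole press

### The arm

A 6-joint arm with a two-finger parallel gripper is mounted at the origin on the work surface. World frame = base frame: x ahead of the robot, y to its left, z up, the work surface at z = 0. Lengths are in m, angles in rad, forces in N, time in s.
With the tool pointing down it reaches from about 0.425 to 0.95 m from the base axis. Payload 3.5 kg.
Tool frame: the origin (TCP) lies midway between the tips of the shut fingers; the grasp point (between the pads) lies 19 mm behind it; z points along the fingers, y is the line along which they close (so a half turn about z gives the same grasp; the last joint's range is limited). The gripper opens to 85 mm and grips with 20 to 120 N. Pads are 22 mm wide; open, the fingers measure 114 mm over their backs; the gripper's body (76 mm by 85 mm) begins 54 mm behind the grasp point. The pads swing forward as they close: fully open they stand 13 mm farther back than shut.
Start: joints at [1.084, 0.286, 1.577, -0, 1.279, -0.15], TCP at [0.223, 0.637, 0.198] pointing down, gripper open.
Joint ranges: [-2.77, 2.77], [-0.9, 2.22], [0.21, 2.48], [-1.53, 4.67], [0.24, 2.81], [-2.84, 2.84]. Speed limits (rad/s): [2.79, 2.79, 3.14, 3.14, 3.14, 3.14].

### API

Orientations are given as a unit quaternion [x, y, z, w].
In Python, from plant import get_state, read_camera, ctrl gives the robot as it stands.
- The arm moves only by the shell command python3 -m crank 'ROWS' [FORCE]. ROWS is JSON, a list of rows, each a list of 3 entries, a list of its own where there are three numbers: the shift along the tool's x, y, z in mm, then the turn about the tool's z in degrees, then the closure in counts, from 0 (fully open) to 255 (shut). In form: [[[tx, ty, tz], yaw, claw], ...]. A call has 1 to 10 rows; each row is the pose to reach, as a shift and turn from the pose commanded when the call began, along the tool's axes at that moment; what a row does not reach only later rows make up. A row lasts 1/10 s, in which the tool goes at most 50 mm and 8.59 degrees, less where a joint would pass 70% of its speed; a pose out of reach is approached as far as the arm can. A call with a gripper value outside its range is refused whole. The fingers move at their own pace and stop on an object; FORCE is the grip in N (left out, the last holds). Time passes only in rows, so rows that repeat a pose let the fingers close. It gives the time, the measured TCP pose, the force, the opening and the grip force at its end, in the units of the state.
- get_state(): the state, without advancing time (a new reading comes with each control period).
- read_camera(name): name is "scene" or "top" or "wrist"; returns a dict with "frame" (384x512x3 uint8, blue, green, red), "range_z" (384x512 float32, m along the optical axis (not along the pixel's ray), 0 where there is no reading), "vfov" (degrees; the focal length in pixels is half the picture's height over the tangent of half this angle, whatever the lens; pixels are square), "cx", "cy" (the principal point, pixels), "origin" and "orientation" of the camera in the world. Camera axes: x right, y down, z forward; pixel columns grow to the right and rows downward; lengths in m; the calibration is good to about 2 mm. The wrist camera is an equidistant fisheye: a pixel r from the principal point sees the ray r / f radians off the axis. A picture is of the moment at which its call begins.
- ctrl.sign_off(): hands the job in; it is judged then, once.
The state is a dict: "time": time; "qpos": joint angles; "dq": joint speeds; "joint_efforts": joint torques, N m; "eef_pos": TCP position; "tcp_rot": TCP orientation; "contact_force": force on the tool from outside, world axes, zero at the start; "wrist_torque": the same for the moment, N m; "opening": opening from 0.0 (shut) to 1.0 (fully open); "finger_force": force on a finger pad.
Only numpy, scipy, OpenCV 4.12 (cv2) and the standard library are available. Lean on these libraries where they do the work, as an engineer would, in place of code of your own. Each camera call takes 0.05 s, during which the arm holds its last target. There are 200 camera calls.

### The job

The shoe standing in the sole press has just been glued: lay the loose pressing bar across the two posts of the press so that its rubber foot bears on top of the last and keeps the shoe pressed down on its sprung bed. Tuck one end of the bar through the window of the left post, gently push the other end down against the springs and back under the hook of the right post, and leave it caught there, square to the press and with its foot centred over the shoe. Leave the other things on the bench where they are.

Things in the scene. Friction and masses are not known exactly. Their poses are not given: they have to be found in the camera images.
- bar_mid (a point): Centre of the loose bar's tube: bright metal, 200 mm long, 16 wide, 18 high, red end caps, both ends alike, about 0.3 kg. x along the tube, z up. Under its middle hang a 16 mm stem and a round black rubber foot (32 mm across, 10 thick; its top 23 mm and underside 33 mm below this point). At the start the bar stands on its foot on the bench, tube level.
- press: Sole press, fixed, blue-grey. Origin on the bench under the place of the bar's middle. x along the shoe to its toe, away from the robot; y from the right (hook) post to the left (window) post; z up. Base plate 270 x 186 mm. The locked bar lies along y, x within 2 mm of the origin at the hook, tube centre 177 mm above the bench in the window, 167 to 187 mm in the hook.
- window_post: Left post, 68 mm wide (x), 14 mm thick (y), top 200 mm above the bench, axes as the press. Origin on its middle plane at x = 0, y = +78 mm of the press, 22 mm above the bench. A window goes through it in y, closed all round: 30 mm wide, centred on x = 0, sill 155 and top 186 mm above the bench. The locked bar's top bears on the window's top.
- hook_post: Right post: a column with a C-shaped hook head, open towards -x, bolted on it; axes as the press. Origin on its middle plane at x = 0, y = -78 mm of the press, 22 mm above the bench. The head (18 mm thick in y at the ledge, 14 above) is set up to 10 mm higher or lower than its middle setting to suit the shoe; its height is not measured: see it or feel for it.
- hook_wall (a point): Point of the column under the hook's back wall face (press x = +10 mm). Heights above the bench at the middle setting: ledge 159 mm (x = -42 to +10), lip underside 186 (x = -15 to +10), its front 6 mm a nose hanging to 179.5; head top 200. The 18 mm bar passes the nose only while pressed down nearly on to the ledge; let go behind the nose, it rises against the lip and is caught.
- last_top (a point): Point on the flat top of the yellow last in the green shoe, over the press's origin, where the bar's foot belongs. The top reaches from x = -42 to +30 mm and y = -23 to +23 mm of the press and is 152 mm above the bench while unpressed.
- shoe (a joint): How far the shoe, last and sprung bed are pressed down, m (0 unpressed, 0.018 at the stop). They move only straight down, together: 6 N to start and 0.8 N more per mm. With the bar locked 0.003 to 0.013, by the hook's setting; 0.004 to 0.005 more with the bar's right end down on the ledge and its left end against the window's top.
- hammer: Bystander: hammer, 210 mm long, lying on the bench.
- mate_shoe: Bystander: the other green shoe of the pair, 235 mm long, 75 mm high, origin under the middle of its heel end.
- spare_last: Bystander: wooden shoe last, 235 mm long, 92 mm high, origin under its heel end.
- glue_tin: Bystander: yellow and blue glue tin, 77 mm across, 89 mm high, origin at its underside.
- cleaner: Bystander: plastic bottle, 60 mm across, 190 mm high, origin at its underside.
- brush: Bystander: brush, 170 mm long, lying on the bench.
- pincers: Bystander: red-handled lasting pincers, 180 mm long, lying on the bench.

How it is judged:
At the end, for the whole second after the job is handed in: The bar rests locked in the press, each post pushing on it (over 0.5 N): tube centre 169 to 185 mm above the bench and within 13 mm of the last's marked point seen from above, square to the press within 0.09 rad, upright within 0.1 rad, the shoe held more than 1.5 mm down (value of joint shoe above 0.0015 m and contact force between bar and window_post above 0.5 N and contact force between bar and hook_post above 0.5 N and z of bar_mid in the frame of press between 0.169 and 0.185 m and horizontal distance between bar_mid and last_top below 0.013 m and angle between the x axis of bar_mid and the y axis of press, either way round below 0.09 rad and angle between bar_mid's own z axis and vertical below 0.1 rad and linear speed of bar below 0.01 m/s); the robot touches nothing.
It fails at once if a tool (hammer, brush or pincers) is pushed more than 30 mm from its place (distance of any of hammer, brush, pincers from where it was at the start of the episode above 0.03 m).
It fails at once if the mate shoe or the spare last is pushed more than 30 mm from its place (distance of any of mate_shoe, spare_last from where it was at the start of the episode above 0.03 m).
It fails at once if the glue tin or the bottle is pushed more than 30 mm from its place or knocked over (distance of any of glue_tin, cleaner from where it was at the start of the episode above 0.03 m or angle between any of glue_tin, cleaner's own z axis and vertical above 0.5 rad).
It fails at once if the bar is forced: it presses on one of the posts with over 60 N (contact force between bar and window_post above 60 N or contact force between bar and hook_post above 60 N).
It also fails if it takes over 64 s, if anything falls off the work surface, if the arm or the gripper's body presses on something with over 40 N, if the wrist force passes 120 N, or if a joint passes its speed limit or range.

## Working session

There is one attempt and no reset: what is moved stays moved. The work goes in short steps, Python scripts to look and compute and a shell command to move; the robot and the scene stay as the last step left them, time stands still between calls to the robot, and variables do not carry over. Pictures are saved under pics/ and viewed, at most 10 in all, crops included, and the job is handed in when it is done.

```bash
mkdir -p pics; ls
cat > h.py <<'E'
import numpy as np, cv2
from scipy.spatial.transform import Rotation as R
from plant import get_state, read_camera, ctrl
def world(c):
    d=c['range_z'];h,w=d.shape;f=h/2/np.tan(np.radians(c['vfov'])/2)
    u,v=np.meshgrid(np.arange(w),np.arange(h))
    P=np.stack([(u-c['cx'])/f*d,(v-c['cy'])/f*d,d],-1)
    return P@R.from_quat(c['orientation']).as_matrix().T+np.array(c['origin'])
E
python3 - <<'E'
from h import *
s=get_state();print(s)
for n in('scene','top'):
    c=read_camera(n);np.save(n+'.npy',c,allow_pickle=True)
    print(n,c['origin'],c['orientation'],c['vfov'],c['cx'],c['cy'])
    cv2.imwrite(f'pics/{n}0.png',cv2.resize(c['frame'],(800,600)))
E
```

```text
pics
{'time': 0.0, 'qpos': array([ 1.08399072e+00,  2.87178776e-01,  1.57817851e+00,  4.07324525e-05,
        1.27859902e+00, -1.49990366e-01]), 'dq': array([ 0.00058978,  0.00173488, -0.00052178, -0.00123174, -0.00080341,
        0.00096052]), 'joint_efforts': array([-1.44711201e-03, -4.05986094e+01, -2.92620367e+01, -2.12597820e-04,
        5.89569230e-03, -3.73739823e-06]), 'eef_pos': array([0.22268476, 0.63643373, 0.19703771]), 'tcp_rot': array([ 1.67618399e-01,  9.85851244e-01, -1.11632222e-03, -3.88481433e-04]), 'contact_force': array([-0.01356819, -0.64127061,  0.09407984]), 'wrist_torque': array([-0.00339137, -0.00574051, -0.01618267]), 'finger_force': 0.0, 'opening': 0.9997687294616479}
scene [1.33605909 0.39899413 1.12049178] [ 0.49810927  0.78822941 -0.30676137 -0.19099479] 44.735050264024 268.148972097006 195.5130473344974
top [0.38025687 0.0149508  1.39156357] [-0.69911239  0.7135871  -0.02635687  0.03661463] 53.88726566834003 251.80403068968604 186.65774384841143
```

View pics/scene0.png

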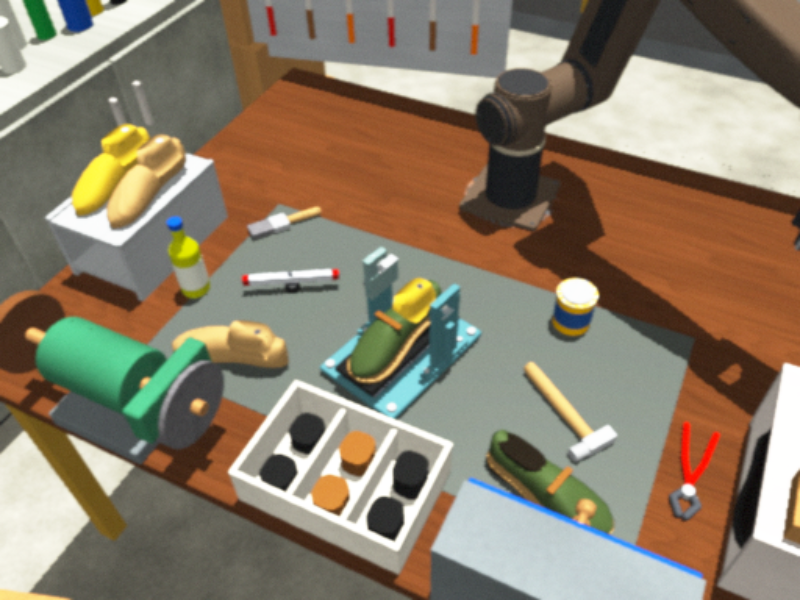

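View pics/top0.png

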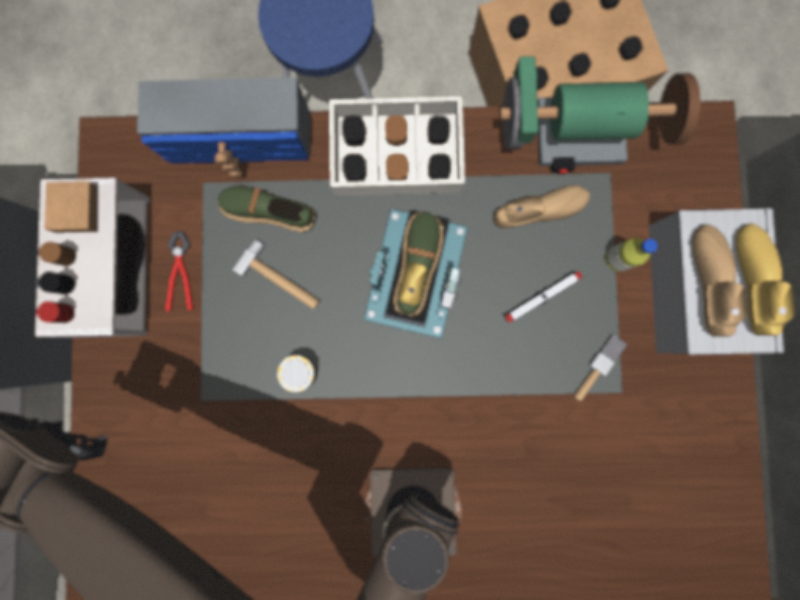

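The scene view shows the bar at about (290,280), with its red caps at (246,280) and (335,274), and the press at about (400,330). The top view (up = +x, left = +y) shows the caps at (509,317) and (578,275). The press centre is near (417,272), with the window post on the left at about (380,268) and the hook post on the right at about (452,287). Next I'll measure both.

```bash
cat > m.py <<'E'
from h import *
for n in('top','scene'):
    c=np.load(n+'.npy',allow_pickle=True).item();P=world(c);hsv=cv2.cvtColor(c['frame'],cv2.COLOR_BGR2HSV)
    H,S,V=[hsv[...,i].astype(int) for i in range(3)];Z=P[...,2]
    box=(P[...,0]>.35)&(P[...,0]<.8)&(P[...,1]<.15)&(P[...,1]>-.42)
    red=((H<6)|(H>174))&(S>150)&(V>90)&box&(Z<.1)
    k,l,st,ce=cv2.connectedComponentsWithStats(red.astype(np.uint8))
    print(n,'red',[(np.round(ce[i]),st[i,4],np.round(np.median(P[l==i],0),4)) for i in range(1,k) if st[i,4]>3])
    blue=(H>82)&(H<102)&(S>70)&box&(P[...,1]>-.2)
    for a,b in((.01,.035),(.19,.215)):
        m=blue&(Z>a)&(Z<b)
        r=cv2.minAreaRect((P[m][:,:2]*1000).astype(np.float32)) 
        print(a,m.sum(),r,cv2.boxPoints(r).round().tolist())
    m=box&(Z>.185)&(Z<.23)&(P[...,1]>-.2)
    k,l,st,ce=cv2.connectedComponentsWithStats(m.astype(np.uint8))
    for i in range(1,k):
        if st[i,4]>8:
            Q=P[l==i];print(ce[i].round(),st[i,4],Q.mean(0).round(4),np.percentile(Q[:,2],[5,50,95]).round(4),cv2.minAreaRect((Q[:,:2]*1000).astype(np.float32)))
    m=(H>20)&(H<32)&(S>130)&box&(Z>.13)&(Z<.17);
    if m.sum(): print('last',m.sum(),np.median(P[m],0))
E
python3 m.py
python3 - <<'E'
from h import *
c=np.load('top.npy',allow_pickle=True).item()
a=cv2.resize(c['frame'][125:220,225:310],None,fx=6,fy=6,interpolation=cv2.INTER_CUBIC)
cv2.imwrite('pics/crop1.png',a)
E
```

```text
top red [(array([360., 109.]), np.int32(14), array([ 0.7776, -0.3684,  0.0357])), (array([370., 176.]), np.int32(4), array([ 0.5322, -0.3907,  0.0417])), (array([325., 203.]), np.int32(7), array([ 0.4368, -0.2261,  0.0417]))]
0.01 394 ((565.4661254882812, -23.09136962890625), (175.1451416015625, 222.4749298095703), 75.56729888916016) [[436.0, -80.0], [651.0, -136.0], [695.0, 34.0], [480.0, 89.0]]
0.19 21 ((536.4148559570312, 64.50088500976562), (10.729657173156738, 62.396583557128906), 74.71297454833984) [[505.0, 68.0], [565.0, 51.0], [568.0, 61.0], [508.0, 78.0]]
[241. 171.] 98 [0.5378 0.0653 0.1996] [0.1939 0.1998 0.2048] ((537.73388671875, 65.57785034179688), (13.690617561340332, 66.5545654296875), 75.05941772460938)
[289. 179.] 77 [ 0.5077 -0.0871  0.2071] [0.2006 0.2076 0.2114] ((508.0005187988281, -87.26625061035156), (13.93094539642334, 49.19049835205078), 74.88530731201172)
scene red [(array([214., 175.]), np.int32(20), array([ 0.4406, -0.2289,  0.0406])), (array([156., 179.]), np.int32(18), array([ 0.5355, -0.3906,  0.039 ]))]
0.01 1318 ((549.8875122070312, -17.158157348632812), (190.8387451171875, 270.849853515625), 74.89061737060547) [[394.0, -74.0], [656.0, -145.0], [706.0, 40.0], [444.0, 110.0]]
0.19 129 ((540.9207153320312, 64.05867004394531), (17.36495018005371, 70.85089874267578), 77.8465576171875) [[504.0, 63.0], [574.0, 48.0], [577.0, 65.0], [508.0, 80.0]]
[240. 166.] 135 [ 0.5136 -0.0879  0.2018] [0.1878 0.2045 0.2096] ((509.3144836425781, -88.51887512207031), (17.227092742919922, 50.544132232666016), 71.66114807128906)
[285. 191.] 158 [0.543  0.065  0.1969] [0.1874 0.1985 0.2027] ((540.8264770507812, 63.810203552246094), (17.56749153137207, 70.73555755615234), 76.70679473876953)
last 444 [ 0.52360603 -0.0054516   0.15030379]
```

View pics/crop1.png

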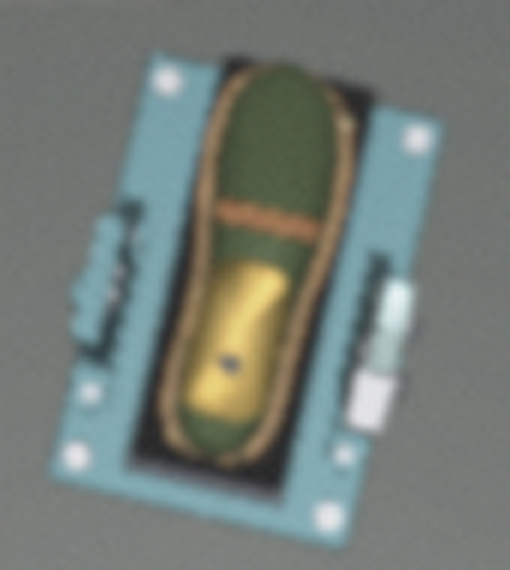

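The crop shows the toe pointing up and to the right. The window post is at about (100,290) and the hook head at about (385,350), with its top higher than the window post's by about 7 mm. That puts the ledge near 166 mm and the slot for the bar centre at about 175–177 mm. The press origin is about (0.519,−0.011), yaw −15°. The bar centre is about (0.486,−0.309), direction −60°, so I'll grip it 25 mm towards the hook end.

```bash
cat > go.py <<'E'
# x y z(mm) tool-y world yaw(deg) -> shift/turn for crank
import sys; from h import *
s=get_state(); M=R.from_quat(s['tcp_rot']).as_matrix()
t=np.array(list(map(float,sys.argv[1:4])))-np.array(s['eef_pos'])*1000
yaw=np.degrees(np.arctan2(M[1,1],M[0,1]))
print('shift',(M.T@t).round(1),'turn',round(-(float(sys.argv[4])-yaw),2),'len',np.linalg.norm(t).round())
E
python3 -m crank '[[[-401,-429,-110],41,0],[[-401,-429,-110],41,0],[[-401,-429,-110],41,0],[[-401,-429,-110],41,0],[[-401,-429,-110],41,0],[[-401,-429,-110],41,0],[[-401,-429,-110],41,0],[[-401,-429,-110],41,0],[[-401,-429,-110],41,0],[[-401,-429,-110],41,0]]'
python3 go.py 498.6 -330.6 150 30.2
```

```text
time: 1.1
eef_pos: [0.4212, 0.1854, 0.2905]
tcp_rot: [0.502, 0.865, -0.0, -0.0]
contact_force: [0.6, 0.1, 0.6]
opening: 1.002
finger_force: 0.0
shift [-486.5 -188.6  140.5] turn -0.48 len 540.0
```

```bash
python3 -m crank '[[[-486,-189,0],-0.5,0],[[-486,-189,0],-0.5,0],[[-486,-189,0],-0.5,0],[[-486,-189,0],-0.5,0],[[-486,-189,0],-0.5,0],[[-486,-189,0],-0.5,0],[[-486,-189,0],-0.5,0],[[-486,-189,100],-0.5,0],[[-486,-189,140],-0.5,0],[[-486,-189,140],-0.5,0]]'
python3 -m crank '[[[0,0,0],0,0]]'
python3 - <<'E'
from h import *
c=read_camera('wrist');cv2.imwrite('pics/w1.png',c['frame']);np.save('w1.npy',c,allow_pickle=True)
print(c['origin'],c['vfov'],c['cx'],c['cy'],get_state()['eef_pos'])
E
```

```text
time: 2.1
eef_pos: [0.4898, -0.2772, 0.1976]
tcp_rot: [0.499, 0.867, -0.0, 0.0]
contact_force: [-0.1, -0.1, 0.1]
opening: 0.999
finger_force: 0.0
time: 2.2
eef_pos: [0.4866, -0.2767, 0.1912]
tcp_rot: [0.5, 0.866, 0.001, -0.006]
contact_force: [-0.3, 0.6, -0.2]
opening: 0.999
finger_force: 0.0
[ 0.45350225 -0.21567397  0.36614708] 65.70646984690485 253.97366168791459 190.7792485389135 [ 0.48777377 -0.27546893  0.19422883]
```

View pics/w1.png

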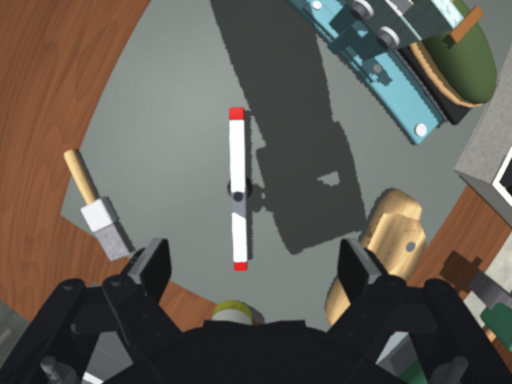

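The wrist view shows the bar almost vertical in the image, with caps at about (237,113) and (240,266) and the foot at (238,188). The brush, at (100,215), and the bottle, at (233,310), are clear of it. I'll refine the bar pose from the caps.

```bash
cat >> h.py <<'E'
def fray(c,u,v,z):
    f=192/np.tan(np.radians(c['vfov'])/2);a,b=u-c['cx'],v-c['cy'];r=np.hypot(a,b);t=r/f
    d=R.from_quat(c['orientation']).apply([np.sin(t)*a/r,np.sin(t)*b/r,np.cos(t)]);o=np.array(c['origin'])
    return o+d*(z-o[2])/d[2]
def caps(c,z,box=None):
    hsv=cv2.cvtColor(c['frame'],cv2.COLOR_BGR2HSV).astype(int)
    m=((hsv[...,0]<6)|(hsv[...,0]>174))&(hsv[...,1]>170)&(hsv[...,2]>100)
    k,l,st,ce=cv2.connectedComponentsWithStats(m.astype(np.uint8))
    return [(ce[i].round(1),st[i,4],fray(c,*ce[i],z)) for i in range(1,k) if st[i,4]>25]
E
python3 - <<'E'
from h import *
c=np.load('w1.npy',allow_pickle=True).item()
q=caps(c,.042)
for e in q: print(e)
a,b=q[0][2],q[1][2];print((a+b)/2,np.linalg.norm(a-b),np.degrees(np.arctan2(*(b-a)[1::-1])))
E
python3 go.py 498.6 -330.6 60 30.2
```

```text
(array([236.5, 113.1]), np.int32(150), array([ 0.43799091, -0.22928896,  0.042     ]))
(array([240.3, 266.3]), np.int32(89), array([ 0.53185636, -0.38883926,  0.042     ]))
[ 0.48492363 -0.30906411  0.042     ] 0.18511353644528758 -59.53116471907308
shift [-54.2 -17.8 133.8] turn -0.18 len 146.0
```

```bash
python3 -m crank '[[[-54,-18,0],-0.2,0],[[-54,-18,40],-0.2,0],[[-54,-18,90],-0.2,0],[[-54,-18,134],-0.2,0],[[-54,-18,134],-0.2,0],[[-54,-18,134],-0.2,0]]'
python3 go.py 498 -330.6 15 30.4
```

```text
time: 2.85
eef_pos: [0.5022, -0.3304, 0.0661]
tcp_rot: [0.496, 0.868, 0.0, 0.0]
contact_force: [-0.0, -0.5, -0.4]
opening: 1.005
finger_force: 0.0
shift [ 2.  -3.7 51.1] turn 0.07 len 51.0
```

```bash
python3 -m crank '[[[2,-2,25],0,0],[[2,-2,51],0,0],[[2,-2,51],0,0],[[2,-2,51],0,120],[[2,-2,51],0,200],[[2,-2,51],0,255],[[2,-2,51],0,255],[[2,-2,51],0,255],[[2,-2,51],0,255]]' 100
python3 -m crank '[[[0,0,0],0,255],[[0,0,-50],0,255],[[0,0,-100],0,255],[[0,0,-150],0,255],[[0,0,-200],0,255],[[0,0,-250],0,255],[[0,0,-250],0,255],[[0,0,-250],0,255]]'
python3 - <<'E'
from h import *
c=read_camera('wrist');cv2.imwrite('pics/w2.png',c['frame'])
cs=read_camera('scene');cv2.imwrite('pics/s2.png',cs['frame'][60:260,60:360])
p=get_state()['eef_pos'];print(p)
M=R.from_quat(get_state()['tcp_rot']).as_matrix()
for e in caps(c,p[2]+.019+.009): print(e[0],e[1],(M.T@(e[2]-p)).round(4))
E
```

```text
time: 3.75
eef_pos: [0.4988, -0.3304, 0.0138]
tcp_rot: [0.497, 0.868, -0.0, 0.0]
contact_force: [-0.4, 0.4, -0.9]
opening: 0.002
finger_force: 0.0
time: 4.55
eef_pos: [0.4993, -0.3308, 0.2656]
tcp_rot: [0.497, 0.868, -0.0, 0.002]
contact_force: [0.1, 1.0, -0.6]
opening: -0.001
finger_force: 0.0
[ 0.4980121  -0.32966413  0.26154693]
[251.6  70.5] 79 [ 0.0878  0.0003 -0.0277]
[251.9 204.9] 68 [ 0.0179  0.0003 -0.0279]
[383.3 260.8] 90 [-0.0198  0.0819 -0.0281]
```

View pics/w2.png

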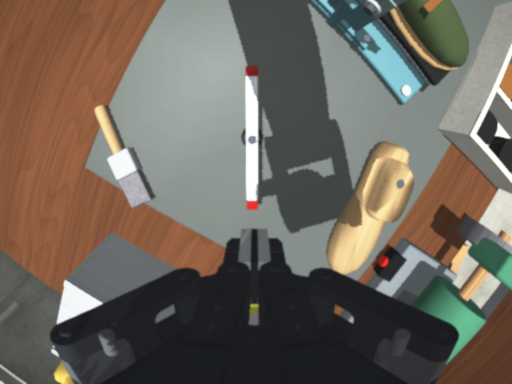

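The picture shows the fingers shut and empty at (255,245). The bar is still standing on the bench, with caps at (251,70) and (252,205), so I'll locate it again.

Run:
```python
from h import *
c=read_camera('wrist');s=get_state();p=s['eef_pos'];print(p)
M=R.from_quat(s['tcp_rot']).as_matrix()
q=caps(c,.042)
for e in q[:2]: print(e[0],e[2],(M.T@(e[2]-p)).round(4))
a,b=q[0][2],q[1][2];print((a+b)/2,np.linalg.norm(a-b),np.degrees(np.arctan2(*(b-a)[1::-1])))
print('cam in tool',(M.T@(np.array(c['origin'])-p)).round(4))
t=read_camera('top');np.save('top2.npy',t,allow_pickle=True)
P=world(t);hsv=cv2.cvtColor(t['frame'],cv2.COLOR_BGR2HSV).astype(int)
m=((hsv[...,0]<8)|(hsv[...,0]>172))&(hsv[...,1]>120)&(hsv[...,2]>80)&(abs(P[...,0]-.49)<.1)&(abs(P[...,1]+.31)<.15)
for i in range(1,(r:=cv2.connectedComponentsWithStats(m.astype(np.uint8)))[0]): print(r[3][i],P[r[1]==i].mean(0))
w=(abs(P[...,0]-.49)<.1)&(abs(P[...,1]+.31)<.11)&(P[...,2]>.02)&(P[...,2]<.08)&(hsv[...,1]<40)&(hsv[...,2]>150)
print(w.sum(),P[w].mean(0),P[w].min(0),P[w].max(0))
```

```text
[ 0.49782713 -0.3295151   0.2608416 ]
[252.5  72.5] [ 0.43819552 -0.22949727  0.042     ] [ 0.1155 -0.0005  0.2194]
[252.6 208. ] [ 0.53169907 -0.38922742  0.042     ] [-0.0696 -0.0007  0.2185]
[ 0.4849473  -0.30936235  0.042     ] 0.18508547426511446 -59.6559540873299
cam in tool [ 0.0713  0.0009 -0.1748]
[325.28571429 203.        ] [ 0.43701563 -0.22726954  0.04200266]
154 [ 0.47875234 -0.29841693  0.04183242] [ 0.4367783  -0.35465089  0.0202748 ] [ 0.52004804 -0.24002028  0.05009624]
```

```bash
python3 - <<'E'
from h import *
c=read_camera('wrist');s=get_state();p=s['eef_pos'];M=R.from_quat(s['tcp_rot']).as_matrix()
C=R.from_quat(c['orientation']).as_matrix();print((M.T@C).round(3))
f=192/np.tan(np.radians(c['vfov'])/2)
for off in([0,0,0],[0,0,-.019],[0,0,-.06],[0,0,.22]):
    v=C.T@(p+M@np.array(off)-np.array(c['origin']));r=np.hypot(v[0],v[1]);t=np.arctan2(r,v[2])
    print(off,c['cx']+f*t*v[0]/r,c['cy']+f*t*v[1]/r)
d=c['range_z'];print(d[225:300:5,255].round(3))
print({k:s[k] for k in('opening','finger_force','qpos')})
E
python3 -m crank '[[[0,0,0],0,120],[[0,0,0],0,120],[[0,0,0],0,120],[[0,0,0],0,120]]'
```

```text
[[-0.001 -0.96  -0.281]
 [ 1.    -0.001  0.   ]
 [-0.001 -0.281  0.96 ]]
[0, 0, 0] 252.5098670999245 221.94991071245894
[0, 0, -0.019] 252.38167258826297 234.52321236288682
[0, 0, -0.06] 252.00234513687593 272.5495342757746
[0, 0, 0.22] 253.16723262075638 159.45807696107877
[0.47  0.148 0.143 0.137 0.132 0.126 0.122 0.119 0.119 0.119 0.12  0.121
 0.121 0.123 0.123]
{'opening': -0.0017334217863303495, 'finger_force': 0.0, 'qpos': array([-7.54531757e-01,  7.69629574e-02,  1.70271354e+00, -1.65977330e-05,
        1.36639865e+00, -1.28510492e+00])}
time: 5.2
eef_pos: [0.4988, -0.3303, 0.2635]
tcp_rot: [0.497, 0.868, 0.0, -0.0]
contact_force: [0.2, -0.3, 0.6]
opening: 0.528
finger_force: 0.0
```

```bash
python3 -m crank '[[[0,0,50],0,60],[[0,0,100],0,60],[[0,0,150],0,60],[[0,0,200],0,60],[[0,0,230],0,60],[[0,0,248],0,60],[[0,0,248],0,60],[[0,0,248],0,60]]' 60
python3 -m crank '[[[0,0,0],0,200],[[0,0,0],0,200],[[0,0,0],0,200],[[0,0,0],0,200]]'
python3 - <<'E'
from h import *
c=read_camera('wrist');cv2.imwrite('pics/w3.png',c['frame'])
for e in caps(c,.042): print(e)
E
```

```text
time: 6.0
eef_pos: [0.4991, -0.3306, 0.0161]
tcp_rot: [0.497, 0.868, -0.0, 0.0]
contact_force: [0.2, -0.3, 0.9]
opening: 0.765
finger_force: 0.0
time: 6.4
eef_pos: [0.4991, -0.3307, 0.0165]
tcp_rot: [0.497, 0.868, -0.0, 0.001]
contact_force: [-0.0, 0.4, -0.6]
opening: 0.215
finger_force: 0.0
(array([247.6,  17. ]), np.int32(687), array([ 0.43796328, -0.23064978,  0.042     ]))
(array([250.6, 322.6]), np.int32(48), array([ 0.52906945, -0.38425866,  0.042     ]))
(array([462.3, 371.1]), np.int32(97), array([ 0.76327056, -0.36367677,  0.042     ]))
```

View pics/w3.png

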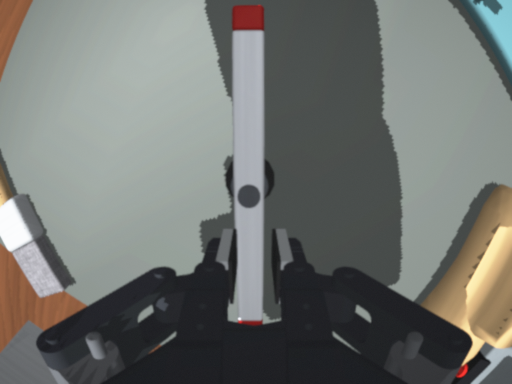

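The pads are at (228,260) and (280,260), straddling the tube about 25–30 mm beyond the foot at (250,190). Next I'll close gently.

```bash
python3 -m crank '[[[0,0,0],0,215],[[0,0,0],0,215]]' 60
python3 -m crank '[[[0,0,0],0,255],[[0,0,0],0,255],[[0,0,0],0,255]]' 
python3 -c "
from h import *
for e in caps(read_camera('wrist'),.042): print(e)"
```

```text
time: 6.65
eef_pos: [0.4987, -0.3303, 0.0157]
tcp_rot: [0.497, 0.868, -0.0, 0.0]
contact_force: [-0.3, -1.0, 0.1]
opening: 0.156
finger_force: 0.0
time: 6.95
eef_pos: [0.4987, -0.3303, 0.0155]
tcp_rot: [0.497, 0.868, -0.0, -0.0]
contact_force: [-0.3, -0.2, 0.6]
opening: 0.004
finger_force: 0.0
(array([248.1,  18. ]), np.int32(711), array([ 0.43816076, -0.23082669,  0.042     ]))
(array([461.7, 372.5]), np.int32(115), array([ 0.76170715, -0.36428707,  0.042     ]))
```

Run:
```python
from h import *
c=read_camera('wrist');np.save('w4.npy',c,allow_pickle=True);a=c['frame'][140:384,130:380];cv2.imwrite('pics/w4.png',cv2.resize(a,None,fx=2.4,fy=2.4,interpolation=cv2.INTER_CUBIC))
print(c['range_z'][180:330:8,250].round(3),c['range_z'][180:330:8,225].round(3))
```

```text
[0.153 0.152 0.153 0.154 0.159 0.159 0.161 0.141 0.134 0.126 0.12  0.119
 0.115 0.112 0.114 0.113 0.115 0.18  0.18 ] [0.197 0.199 0.199 0.201 0.203 0.204 0.205 0.209 0.209 0.133 0.128 0.111
 0.105 0.102 0.087 0.083 0.081 0.076 0.074]
```

View pics/w4.png

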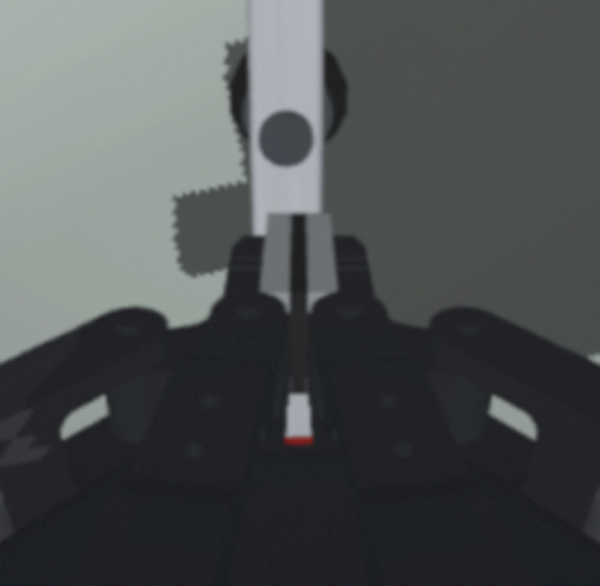

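The crop shows the shut pads at (298,250) lying over the tube, not around it, so they are above it. I'll check heights from the wrist camera's depth.

```bash
cat >> h.py <<'E'
def fpt(c,u,v):
    f=192/np.tan(np.radians(c['vfov'])/2);a,b=u-c['cx'],v-c['cy'];r=np.hypot(a,b);t=r/f;z=float(c['range_z'][v,u])
    return np.array(c['origin'])+R.from_quat(c['orientation']).apply([z*np.tan(t)*a/r,z*np.tan(t)*b/r,z])
E
python3 - <<'E'
from h import *
c=np.load('w4.npy',allow_pickle=True).item();s=get_state();p=s['eef_pos'];print(p,c['origin'],(R.from_quat(s['tcp_rot']).inv().apply(np.array(c['origin'])-p)).round(4))
for u,v in((150,150),(215,215),(248,60),(248,150),(248,190),(247,240),(260,235),(248,250),(245,262),(254,310)): print(u,v,fpt(c,u,v).round(4))
E
```

```text
[ 0.49870385 -0.33026984  0.01551838] [ 0.46337594 -0.26834765  0.18974569] [ 0.0713  0.0009 -0.1742]
150 150 [ 0.4167 -0.3273 -0.0016]
215 215 [ 4.772e-01 -3.446e-01  4.000e-04]
248 60 [ 0.4491 -0.2496  0.0403]
248 150 [ 0.4721 -0.2889  0.0408]
248 190 [ 0.4822 -0.3063  0.044 ]
247 240 [ 0.4911 -0.3219  0.0653]
260 235 [ 0.4967 -0.3192  0.0587]
248 250 [ 0.4917 -0.3216  0.0753]
245 262 [ 0.491  -0.3226  0.0848]
254 310 [ 0.5254 -0.374   0.0401]
```

The pad tips are about 0.053 m above the bench while the reported TCP is at 0.0155, so the true tips sit about 37 mm behind the reported TCP. I'll open, go lower and watch the force.

```bash
python3 -m crank '[[[0,0,0],0,100],[[0,0,0],0,100],[[0,0,0],0,100],[[0,0,0],0,100],[[0,0,10],0,100],[[0,0,20],0,100],[[0,0,28],0,100],[[0,0,28],0,100]]' 60
python3 -m crank '[[[0,0,4],0,150],[[0,0,4],0,180],[[0,0,4],0,180],[[0,0,4],0,180]]'
python3 - <<'E'
from h import *
c=read_camera('wrist');np.save('w5.npy',c,allow_pickle=True)
print(get_state()['eef_pos'],fpt(c,150,150))
for u in (220,226,232,236,270,276,282): print(u,[(v,fpt(c,u,v).round(3)[2]) for v in(222,226,230,234,238,244,250)])
E
```

```text
time: 7.85
eef_pos: [0.4974, -0.3291, -0.0148]
tcp_rot: [0.497, 0.868, 0.001, -0.002]
contact_force: [0.3, 1.1, -0.3]
opening: 0.609
finger_force: 0.0
time: 8.25
eef_pos: [0.499, -0.3306, -0.016]
tcp_rot: [0.497, 0.868, -0.0, 0.0]
contact_force: [0.2, -0.6, -0.1]
opening: 0.294
finger_force: 0.0
[ 0.49900186 -0.33055244 -0.01596676] [ 0.42482278 -0.31772543 -0.00116309]
220 [(222, np.float64(-0.001)), (226, np.float64(-0.0)), (230, np.float64(0.021)), (234, np.float64(0.026)), (238, np.float64(0.03)), (244, np.float64(0.038)), (250, np.float64(0.043))]
226 [(222, np.float64(0.158)), (226, np.float64(-0.0)), (230, np.float64(0.022)), (234, np.float64(0.026)), (238, np.float64(0.031)), (244, np.float64(0.037)), (250, np.float64(0.039))]
232 [(222, np.float64(0.041)), (226, np.float64(0.04)), (230, np.float64(0.04)), (234, np.float64(0.039)), (238, np.float64(0.04)), (244, np.float64(0.041)), (250, np.float64(0.041))]
236 [(222, np.float64(0.043)), (226, np.float64(0.044)), (230, np.float64(0.041)), (234, np.float64(0.04)), (238, np.float64(0.041)), (244, np.float64(0.039)), (250, np.float64(0.041))]
270 [(222, np.float64(-0.0)), (226, np.float64(-0.001)), (230, np.float64(0.0)), (234, np.float64(-0.0)), (238, np.float64(-0.001)), (244, np.float64(-0.001)), (250, np.float64(-0.001))]
276 [(222, np.float64(-0.0)), (226, np.float64(0.0)), (230, np.float64(-0.001)), (234, np.float64(-0.001)), (238, np.float64(-0.001)), (244, np.float64(-0.0)), (250, np.float64(-0.001))]
282 [(222, np.float64(-0.001)), (226, np.float64(-0.001)), (230, np.float64(0.021)), (234, np.float64(0.026)), (238, np.float64(0.031)), (244, np.float64(0.038)), (250, np.float64(0.04))]
```

```bash
python3 -m crank '[[[0,-3,4],0,180],[[0,-3,4],0,180],[[0,-3,4],0,255],[[0,-3,4],0,255],[[0,-3,4],0,255],[[0,-3,4],0,255]]' 100
python3 -m crank '[[[0,0,-15],0,255],[[0,0,-15],0,255],[[0,0,-15],0,255]]'
python3 - <<'E'
from h import *
c=read_camera('wrist');np.save('w5.npy',c,allow_pickle=True);s=get_state()
M=R.from_quat(s['tcp_rot']).as_matrix();print(s['eef_pos'],s['finger_force'])
for v in (30,90,150,190,210): 
  u=252;print(u,v,(M.T@(fpt(c,u,v)-s['eef_pos'])).round(4),fpt(c,u,v).round(4))
for e in caps(c,.042+.015): print(e,M.T@(e[2]-s['eef_pos']))
E
```

```text
time: 8.9
eef_pos: [0.496, -0.3319, -0.0204]
tcp_rot: [0.497, 0.868, -0.0, -0.0]
contact_force: [-0.0, -0.4, 0.2]
opening: 0.173
finger_force: 97.5
time: 9.2
eef_pos: [0.4967, -0.3322, -0.0046]
tcp_rot: [0.497, 0.868, -0.0, 0.001]
contact_force: [-0.3, -0.1, -2.8]
opening: 0.172
finger_force: 97.8
[ 0.49629633 -0.33185313 -0.00508715] 97.75564670562744
252 30 [ 0.1002  0.0004 -0.0625] [ 0.4458 -0.2452  0.0573]
252 90 [ 0.0771  0.0003 -0.0612] [ 0.4576 -0.2652  0.0561]
252 150 [ 0.0541  0.0003 -0.0614] [ 0.4692 -0.285   0.0563]
252 190 [ 0.0381  0.0003 -0.0615] [ 0.4772 -0.2989  0.0563]
252 210 [ 0.0298  0.0003 -0.062 ] [ 0.4814 -0.306   0.0569]
(array([254.4,   3.5]), np.int32(316), array([ 0.44100479, -0.23516316,  0.057     ])) [ 0.11134196  0.00126627 -0.06214726]
```

The bar is gripped and level: its middle is 25 mm along tool x and 53 mm behind the reported TCP. That grip is too close to the hook for the yawed insertion, so I'll set the bar down and regrip about 10 mm off centre.

```bash
python3 -m crank '[[[0,0,10],0,255],[[0,0,15],0,255],[[0,0,15],0,255],[[0,0,15],0,190],[[0,0,15],0,170],[[0,0,15],0,170],[[15,0,15],0,170],[[15,0,15],0,170],[[15,0,15],0,170]]' 100
python3 -m crank '[[[0,0,0],0,255],[[0,0,0],0,255],[[0,0,0],0,255],[[0,0,0],0,255],[[0,0,-40],0,255],[[0,0,-90],0,255],[[0,0,-140],0,255],[[0,0,-190],0,255],[[0,0,-240],0,255],[[0,0,-240],0,255]]' 100
python3 - <<'E'
from h import *
c=read_camera('wrist');s=get_state()
M=R.from_quat(s['tcp_rot']).as_matrix();p=s['eef_pos'];print(p,s['finger_force'],s['opening'])
for v in (30,90,150,170): print((M.T@(fpt(c,252,v)-p)).round(4))
for e in caps(c,p[2]+.062): print(e[0],e[1],M.T@(e[2]-p))
E
python3 go.py 480 -200 220 -30
```

```text
time: 10.15
eef_pos: [0.4886, -0.3189, -0.0204]
tcp_rot: [0.497, 0.868, -0.0, 0.0]
contact_force: [0.1, 0.1, 0.1]
opening: 0.335
finger_force: 0.0
time: 11.15
eef_pos: [0.4919, -0.3217, 0.2288]
tcp_rot: [0.497, 0.868, -0.002, 0.008]
contact_force: [0.9, 0.2, -2.0]
opening: 0.171
finger_force: 98.3
[ 0.49029107 -0.32031114  0.22415973] 98.30759329721332 0.17016206684273597
[ 0.0995  0.0008 -0.0642]
[ 0.0758  0.0008 -0.065 ]
[ 0.0528  0.0007 -0.0649]
[ 0.0449  0.0007 -0.0648]
[254.2  25.6] 1160 [ 0.10165905  0.0016048  -0.06282877]
[390.2 276.1] 98 [-0.00950849  0.07005249 -0.06173845]
shift [109.   52.    3.4] turn 60.41 len 121.0
```

```bash
python3 go.py 478.3 -41.7 226 -30
```

```text
shift [246.3 130.7  -3.5] turn 60.41 len 279.0
```

```bash
python3 -m crank '[[[50,26,0],8,255],[[100,53,0],16,255],[[140,75,0],24,255],[[170,90,0],32,255],[[200,106,0],40,255],[[225,120,0],48,255],[[246,131,0],56,255],[[246,131,0],60.4,255],[[246,131,0],60.4,255],[[246,131,0],60.4,255]]'
python3 -m crank '[[[0,0,0],0,255],[[0,0,0],0,255]]'
cat > look.py <<'E'
from h import *
s=get_state();p=np.array(s['eef_pos']);M=R.from_quat(s['tcp_rot']).as_matrix()
O=np.array([.519,-.011,0]);F=np.array([[.9659,-.2588,0],[.2588,.9659,0],[0,0,1]])
mid=p+M@np.array([.0095,0,-.0535])
print('mid press',(F@(mid-O)*1000).round(1),'barang',round(np.degrees(np.arctan2(*(F@M[:,0])[1::-1])),1),'force press',(F@s['contact_force']).round(1),s['finger_force'],s['opening'])
E
python3 look.py
python3 - <<'E'
from h import *
from look import O,F
c=read_camera('wrist');cv2.imwrite('pics/w6.png',c['frame']);np.save('w6.npy',c,allow_pickle=True)
E
```

```text
time: 12.2
eef_pos: [0.4759, -0.0402, 0.2174]
tcp_rot: [0.866, 0.501, -0.001, -0.001]
contact_force: [-1.0, -0.6, -2.6]
opening: 0.171
finger_force: 98.1
time: 12.4
eef_pos: [0.4768, -0.0409, 0.219]
tcp_rot: [0.866, 0.5, -0.0, -0.0]
contact_force: [0.1, 0.8, -2.5]
opening: 0.171
finger_force: 98.1
mid press [-30.5 -30.6 272.5] barang 75.0 force press [-0.1  0.8 -2.5] 98.08699873276055 0.17147079274134902
mid press [-30.5 -30.6 272.5] barang 75.0 force press [-0.1  0.8 -2.5] 98.08699873276055 0.17147079274134902
```

View pics/w6.png

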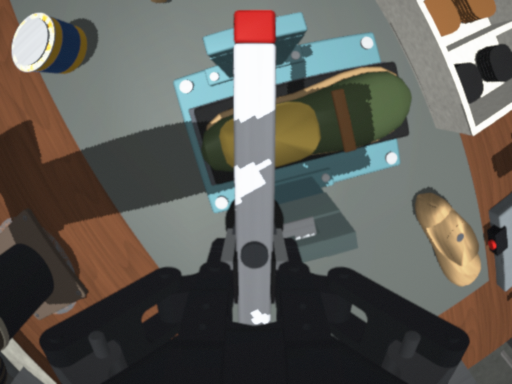

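The wrist view shows the bar in the grip with its cap at (255,25). The window post top is at about (255,35), the last at (275,135) and the hook head at (315,235). I'll refine the press frame and hook height from this depth image.

```bash
cat >> h.py <<'E'
def fworld(c):
    d=c['range_z'];h,w=d.shape;f=192/np.tan(np.radians(c['vfov'])/2)
    u,v=np.meshgrid(np.arange(w)-c['cx'],np.arange(h)-c['cy']);r=np.hypot(u,v)+1e-9;k=d*np.tan(r/f)/r
    return np.stack([k*u,k*v,d],-1)@R.from_quat(c['orientation']).as_matrix().T+np.array(c['origin'])
E
python3 - <<'E'
from h import *
O=np.array([.519,-.011,0]);F=np.array([[.9659,-.2588,0],[.2588,.9659,0],[0,0,1]])
c=np.load('w6.npy',allow_pickle=True).item();L=(fworld(c)-O)@F.T*1000
X,Y,Z=L[...,0],L[...,1],L[...,2]
def rep(n,m):
    Q=L[m];print(n,m.sum(),np.percentile(Q,[3,50,97],axis=0).round(1).tolist())
    r=cv2.minAreaRect(Q[:,:2].astype(np.float32));print('   rect',np.round(r[0],1),np.round(r[1],1),round(r[2],1))
rep('win',(abs(X)<60)&(Y>55)&(Y<100)&(Z>190)&(Z<210))
rep('hooktop',(abs(X)<60)&(Y<-60)&(Y>-105)&(Z>196)&(Z<222))
rep('ledge',(X<-20)&(X>-50)&(Y<-60)&(Y>-105)&(Z>140)&(Z<180))
rep('last',(abs(X)<60)&(abs(Y)<40)&(Z>146)&(Z<160))
rep('plate',(abs(X)<160)&(abs(Y)<110)&(Z>17)&(Z<27))
E
```

```text
win 1308 [[-32.8, 70.9, 192.7], [-13.6, 76.9, 198.6], [32.0, 84.3, 200.0]]
   rect [-0.4 78. ] [68.3 14.8] 0.5
hooktop 1342 [[-7.2, -84.1, 197.0], [12.9, -74.7, 206.0], [32.9, -70.4, 207.4]]
   rect [ 13.  -77.4] [16.  43.5] 88.5Traceback (most recent call last):
  File "<stdin>", line 10, in <module>
  File "<stdin>", line 6, in rep
    return _quantile_unchecked(
        a, q, axis, out, overwrite_input, method, keepdims, weights)
    return _ureduce(a,
                    func=_quantile_ureduce_func,
    ...<5 lines>...
                    overwrite_input=overwrite_input,
                    method=method)
    r = func(a, **kwargs)
    result = _quantile(arr,
                       quantiles=q,
    ...<2 lines>...
                       out=out,
                       weights=wgt)
    slices_having_nans = np.isnan(arr[-1, ...])
                                  ~~~^^^^^^^^^
IndexError: index -1 is out of bounds for axis 0 with size 0
```

```bash
python3 -m crank '[[[0,0,30],0,255],[[0,0,60],0,255],[[0,0,72],0,255],[[0,0,80],0,255],[[0,0,84],0,255],[[0,0,84],0,255]]' 110
python3 look.py
python3 -m crank '[[[0,0,3],0,255],[[0,0,6],0,255],[[0,0,6],0,255]]'
python3 look.py
```

```text
time: 13.05
eef_pos: [0.4775, -0.0406, 0.1362]
tcp_rot: [0.866, 0.5, 0.0, 0.0]
contact_force: [-0.7, -0.5, -3.0]
opening: 0.17
finger_force: 108.4
mid press [-30.  -30.2 189.7] barang 75.0 force press [-0.6 -0.7 -3. ] 108.35442759096622 0.16951837688843246
time: 13.35
eef_pos: [0.4781, -0.0408, 0.1312]
tcp_rot: [0.866, 0.5, 0.001, 0.001]
contact_force: [-2.2, -0.2, 4.3]
opening: 0.169
finger_force: 109.3
mid press [-29.4 -30.2 184.7] barang 75.0 force press [-2.1 -0.7  4.3] 109.26775010302663 0.16919848550938987
```

```bash
python3 -m crank '[[[0,0,3],0,255],[[0,0,6],0,255],[[0,0,9],0,255],[[0,0,11],0,255],[[0,0,11],0,255]]' 120
python3 look.py
python3 - <<'E'
from h import *
c=read_camera('wrist');s=get_state()
M=R.from_quat(s['tcp_rot']).as_matrix();p=s['eef_pos']
for v in (20,50,90,130,150): print((M.T@(fpt(c,252,v)-p)).round(4),fpt(c,252,v).round(4))
E
```

```text
time: 13.85
eef_pos: [0.4783, -0.0408, 0.1228]
tcp_rot: [0.866, 0.5, 0.0, 0.001]
contact_force: [-6.8, -0.2, 15.2]
opening: 0.166
finger_force: 118.9
mid press [-29.3 -30.1 176.3] barang 75.0 force press [-6.5 -2.  15.2] 118.8895716285333 0.16616123229078258
[ 1.062e-01 -1.000e-04 -6.030e-02] [0.5311 0.0513 0.1831]
[ 0.0939 -0.0001 -0.0609] [0.525  0.0406 0.1837]
[ 0.0785 -0.0001 -0.0593] [0.5173 0.0273 0.1822]
[ 0.063  -0.0001 -0.0598] [0.5096 0.0139 0.1827]
[ 0.0555 -0.0001 -0.0614] [0.5058 0.0073 0.1842]
```

```bash
python3 -m crank '[[[3,0,0],0,255],[[6,0,0],0,255],[[9,0,0],0,255],[[9,0,0],0,255]]' 120
python3 look.py
python3 - <<'E'
from h import *
c=read_camera('wrist');s=get_state()
M=R.from_quat(s['tcp_rot']).as_matrix();p=s['eef_pos']
print([fpt(c,252,v).round(4)[2] for v in (12,20,50,90,130,150)])
a=c['frame'][0:150,150:360];cv2.imwrite('pics/w7.png',cv2.resize(a,None,fx=3.5,fy=3.5,interpolation=cv2.INTER_CUBIC))
E
```

```text
time: 14.3
eef_pos: [0.4841, -0.0348, 0.1228]
tcp_rot: [0.866, 0.501, 0.001, 0.004]
contact_force: [-2.3, -3.0, 10.6]
opening: 0.162
finger_force: 118.1
mid press [-25.4 -22.6 176.3] barang 75.1 force press [-1.5 -3.5 10.6] 118.10739411972463 0.16220578423816812
[np.float64(0.1914), np.float64(0.1836), np.float64(0.1841), np.float64(0.1842), np.float64(0.1837), np.float64(0.1837)]
```

View pics/w7.png

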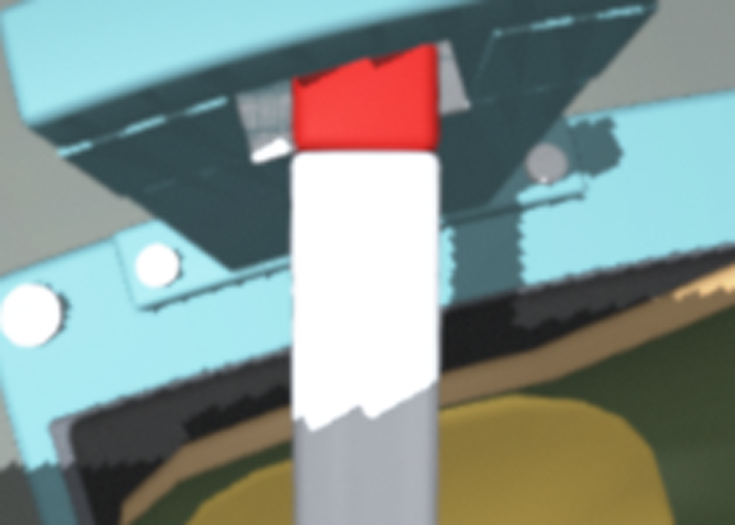

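The picture shows the red left cap entering the window at (365,80), with dark gaps on both sides. Continuing the slide.

```bash
python3 -m crank '[[[4,0,0],0,255],[[8,0,0],0,255],[[12,0,0],0,255],[[12,0,0],0,255]]' 120
python3 look.py
python3 -m crank '[[[4,0,0],0,255],[[8,0,0],0,255],[[11,0,0],0,255],[[11,0,0],0,255]]' 120
python3 look.py
```

```text
time: 14.75
eef_pos: [0.4903, -0.0243, 0.1228]
tcp_rot: [0.866, 0.501, 0.001, 0.004]
contact_force: [-2.8, -3.4, 11.1]
opening: 0.164
finger_force: 118.2
mid press [-22.2 -10.9 176.3] barang 75.1 force press [-1.9 -4.  11.1] 118.16241377033293 0.16367992012828744
time: 15.15
eef_pos: [0.4957, -0.0148, 0.1228]
tcp_rot: [0.866, 0.501, 0.001, 0.004]
contact_force: [-2.5, -3.0, 11.0]
opening: 0.167
finger_force: 118.0
mid press [-19.4  -0.3 176.3] barang 75.1 force press [-1.7 -3.6 11. ] 118.03046023473144 0.1672489099233717
```

```bash
python3 -m crank '[[[1,4,0],-2.5,255],[[2,7.5,0],-5,255],[[2,7.5,0],-5,255]]' 120
python3 look.py
python3 -m crank '[[[0,0,1],0,255],[[0,0,2],0,255],[[0,0,2],0,255]]' 120
python3 look.py
python3 - <<'E'
from h import *
c=read_camera('wrist');print([fpt(c,252,v).round(4)[2] for v in (50,70,90,110,130,150,170,190)])
E
```

```text
time: 15.45
eef_pos: [0.5022, -0.0157, 0.1227]
tcp_rot: [0.843, 0.538, 0.0, 0.002]
contact_force: [-5.0, -0.7, 13.4]
opening: 0.17
finger_force: 118.5
mid press [-13.5   0.5 176.2] barang 80.1 force press [-4.6 -2.  13.4] 118.49356294842437 0.17044909828044744
time: 15.75
eef_pos: [0.5025, -0.0156, 0.1222]
tcp_rot: [0.843, 0.538, 0.001, 0.002]
contact_force: [-7.8, 0.9, 18.6]
opening: 0.172
finger_force: 119.3
mid press [-13.3   0.8 175.7] barang 80.1 force press [-7.8 -1.1 18.6] 119.31235219817609 0.17162774619575807
[np.float64(0.1989), np.float64(0.1987), np.float64(0.1827), np.float64(0.1827), np.float64(0.183), np.float64(0.1818), np.float64(0.1838), np.float64(0.182)]
```

The extra push moved only 0.5 mm and raised the force by 5 N, so the right end is on the ledge. Now I'll sweep it back under the nose.

```bash
python3 -m crank '[[[0.5,4,0],-2.5,255],[[1,8,0],-5,255],[[1,8,0],-5,255]]' 120
python3 look.py
python3 -m crank '[[[0.5,3,0],-2,255],[[0.7,5.5,0],-3.5,255],[[0.9,7.5,0],-4.9,255],[[0.9,7.5,0],-4.9,255]]' 120
python3 look.py
```

```text
time: 16.1
eef_pos: [0.5101, -0.0177, 0.1223]
tcp_rot: [0.819, 0.574, 0.001, 0.001]
contact_force: [-8.2, 1.3, 18.9]
opening: 0.164
finger_force: 119.4
mid press [ -6.2   0.7 175.8] barang 85.1 force press [-8.3 -0.8 18.9] 119.39917608629912 0.16401593926728242
time: 16.5
eef_pos: [0.5174, -0.0193, 0.1223]
tcp_rot: [0.794, 0.609, 0.001, 0.001]
contact_force: [-8.2, 1.0, 19.8]
opening: 0.165
finger_force: 119.4
mid press [  0.5   1.1 175.8] barang 90.0 force press [-8.2 -1.2 19.8] 119.39557769335806 0.16535669425299424
```

```bash
python3 -m crank '[[[0,1,0],-0.3,255],[[0,1.5,0],-0.5,255],[[0,1.5,0],-0.5,255]]' 120
python3 look.py
python3 - <<'E'
from h import *
O=np.array([.519,-.011,0]);F=np.array([[.9659,-.2588,0],[.2588,.9659,0],[0,0,1]])
c=read_camera('wrist');L=(fworld(c)-O)@F.T*1000
b=c['frame'].astype(int);g=(b.max(-1)-b.min(-1)<40)&(b.min(-1)>90)&(abs(L[...,2]-184)<6)&(abs(L[...,0])<30)
for y0 in(10,25,40,55): 
    m=g&(abs(L[...,1]-y0)<5);print(y0,m.sum(),L[m].mean(0).round(1) if m.any() else '', np.percentile(L[m][:,0],[2,98]).round(1) if m.any() else '')
E
```

```text
time: 16.8
eef_pos: [0.5181, -0.0195, 0.1222]
tcp_rot: [0.791, 0.612, 0.0, 0.001]
contact_force: [-10.5, 1.8, 20.9]
opening: 0.165
finger_force: 119.6
mid press [  1.2   1.1 175.7] barang 90.4 force press [-10.6  -1.   20.9] 119.5568564068526 0.16490825034815906
10 676 [  1.9  10.7 182.6] [-5.7  9.5]
25 890 [  2.   25.1 182.5] [-5.4  9.5]
40 976 [  1.9  40.1 182.4] [-5.7  9.3]
55 1065 [  1.8  55.1 182.3] [-5.7  9.3]
```

The bar is square at x ≈ 1.9 mm and against the back wall. Next I'll ease up with a light grip and then release.

```bash
python3 -m crank '[[[0,0,0],0,255],[[0,0,-2],0,255],[[0,0,-3],0,255],[[0,0,-4],0,255],[[0,0,-5],0,255],[[0,0,-6],0,255],[[0,0,-6],0,255]]' 25
python3 look.py
```

```text
time: 17.55
eef_pos: [0.5181, -0.0197, 0.1243]
tcp_rot: [0.791, 0.612, 0.001, 0.001]
contact_force: [-1.3, 0.4, 6.5]
opening: 0.165
finger_force: 117.4
mid press [  1.1   0.9 177.8] barang 90.4 force press [-1.3  0.   6.5] 117.44871977716684 0.16540304076235057
```

```bash
python3 -m crank '[[[0,0,-1],0,255],[[0,0,-2],0,255],[[0,0,-3],0,255],[[0,0,-3],0,255]]' 25
python3 look.py
python3 -m crank '[[[0,0,0],0,200],[[0,0,0],0,190],[[0,0,0],0,190]]'
python3 look.py
python3 - <<'E'
from h import *
O=np.array([.519,-.011,0]);F=np.array([[.9659,-.2588,0],[.2588,.9659,0],[0,0,1]])
c=read_camera('wrist');L=(fworld(c)-O)@F.T*1000
b=c['frame'].astype(int);g=(b.max(-1)-b.min(-1)<40)&(b.min(-1)>90)&(abs(L[...,2]-184)<8)&(abs(L[...,0])<30)
for y0 in(10,25,40,55): 
    m=g&(abs(L[...,1]-y0)<5);print(y0,m.sum(),L[m].mean(0).round(1) if m.any() else '')
E
```

```text
time: 17.95
eef_pos: [0.5179, -0.0193, 0.1253]
tcp_rot: [0.791, 0.611, 0.001, 0.001]
contact_force: [4.5, 1.2, -1.4]
opening: 0.166
finger_force: 116.2
mid press [  0.9   1.2 178.8] barang 90.4 force press [ 4.1  2.3 -1.4] 116.1626809509471 0.16593530276943305
time: 18.25
eef_pos: [0.5162, -0.0191, 0.1252]
tcp_rot: [0.791, 0.612, -0.001, -0.001]
contact_force: [-0.8, 1.2, 0.4]
opening: 0.25
finger_force: 0.4
mid press [ -0.5   0.9 178.7] barang 90.4 force press [-1.1  1.   0.4] 0.3556264226291228 0.24985898857835667
10 636 [  1.6  11.1 187.7]
25 939 [  1.6  25.1 187. ]
40 1002 [  1.7  40.  186.2]
55 1063 [  1.6  55.  185.6]
```

Released: the bar slopes up by 0.047 rad towards the hook, so it is against the lip with its middle at about 179 mm. Now I'll retreat and check.

```bash
python3 -m crank '[[[0,-1,0],0,150],[[0,-1,0],0,150],[[0,-1,0],0,150],[[0,-1,-15],0,150],[[0,-1,-40],0,150],[[0,-1,-80],0,150],[[0,-1,-120],0,150],[[0,-1,-150],0,150],[[0,-1,-150],0,150],[[0,-1,-150],0,150]]'
python3 - <<'E'
from h import *
O=np.array([.519,-.011,0]);F=np.array([[.9659,-.2588,0],[.2588,.9659,0],[0,0,1]])
c=read_camera('wrist');L=(fworld(c)-O)@F.T*1000;cv2.imwrite('pics/w8.png',c['frame'])
b=c['frame'].astype(int);g=(b.max(-1)-b.min(-1)<40)&(b.min(-1)>80)&(abs(L[...,2]-188)<9)&(abs(L[...,0])<14)
for y0 in(-50,-25,0,25,50): 
    m=g&(abs(L[...,1]-y0)<5);print(y0,m.sum(),L[m].mean(0).round(1) if m.any() else '')
print([(e[0],(F@(e[2]-O)*1000).round(1)) for e in caps(c,.188)])
E
```

```text
time: 19.3
eef_pos: [0.5165, -0.0192, 0.2774]
tcp_rot: [0.791, 0.612, 0.001, 0.001]
contact_force: [-0.0, -0.9, -0.3]
opening: 0.409
finger_force: 0.0
-50 151 [  1.5 -49.9 190.7]
-25 180 [  1.  -24.9 189.3]
0 124 [  0.9  -0.8 188.6]
25 187 [  1.5  25.1 186.9]
50 198 [  1.7  50.2 185.7]
[(array([255.6,  69. ]), array([  1.5,  96.6, 188. ])), (array([423.9, 296.6]), array([ 214.3, -150.5,  188. ]))]
```

View pics/w8.png

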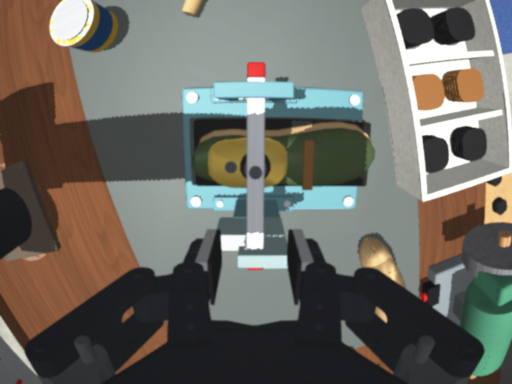

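The bar lies square across the press. Its left cap shows beyond the window at (256,70), its right end is under the hook at (262,262), and its middle is over the last at (256,172). Handing in.

```bash
python3 -c "
from plant import ctrl
print(ctrl.sign_off())"
```

```text
the job is handed in; nothing more can be done
None
```

The pressing bar is locked under the hook with its left end through the window, square to the press and about 3 mm off centre over the shoe; I handed the job in at about 19 s and it returned no verdict.

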